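# Calibrate the strap-length gauge

## Task

Calibrate the strap-length gauge: pull its sprung tongue out by the black knob until the white pointer line is opposite the red clip on the scale, and let go of the knob (a brake keeps the tongue there). Then take the stylus from its stand, reach its tip down through the yellow-ringed hole on top of the gauge and push the recessed red button fully down; finish while still gripping the stylus and holding the button down. Leave the thread spool and the sanding block where they are.

Things in the scene. Friction and masses are not known exactly. Their poses are not given: they have to be found in the camera images.
- gauge: the fixed gauge; origin: centre of its underside. Axes: z up, -x is the way the tongue is pulled out, +y the side with scale and clip. Its base is 220 (x) x 100 x 12 mm; the light grey housing (80 x 100 mm, top 67 mm above the bench) stands on the last 80 mm at +x, the tongue lies on the rest
- aperture (a point): centre of the mouth of the round vertical hole on top of the gauge's housing, level with the top of the yellow ring round it (69 mm above the bench), 72 mm to the gauge's +x of its origin, axes as the gauge's. The hole is 13 mm wide; the top of the released red button (10 mm across) lies 22 mm below this point
- button (a joint): travel of the recessed red button in m: 0 released, 0.004 fully down. It starts to move at 2 N and is fully down at 6 N; it springs back when let go
- tongue (a joint): how far the steel tongue is pulled out, in m: 0 home, at most 0.085. Pulling takes about 7 to 8 N; a spring draws it home but a friction brake keeps it where it is left
- knob (a point): on the axis of the tongue's upright round black knob (16 mm in diameter, 19 mm cap, 24 to 59 mm above the bench), 42 mm above the bench. The white pointer line is at the same gauge x as this axis. Tongue home: 50 mm from the axis to the housing. Guides and clip beside it reach at most 22 mm above the bench
- clip_mark (a point): centre of the red clip on the scale edge, 8 mm wide along the tongue, 10 mm high (12 to 22 mm above the bench), fixed. Its axes are parallel to the gauge's; it lies 44 mm to +y of the tongue's line. The tongue is set when knob and clip have the same x along the gauge's axes
- stylus_grip (a point): middle of the stylus's round aluminium handle (16 mm in diameter, 75 mm long, a blue end cap); at first the stylus stands upright in its stand with this point 88 mm above the bench. z points from the tip to the handle; the handle reaches 37.5 mm beyond this point, the tip is 80 mm below it
- stylus: the stylus, 117 mm long, 60 g; its origin is the tip of the 6 mm thick steel probe, which stands 42 mm out of the handle
- stand_top (a point): centre of the top of the stylus's fixed wooden stand, 54 x 54 mm, 50 mm high, with a vertical hole 10 mm wide and 46 mm deep; the handle's shoulder rests on it. It stands left or right of the gauge; the thread spool is on the other side
- spool_center (a point): centre of the loose spool of dark thread, 63 x 49 x 46 mm; to be left alone
- block_center (a point): centre of the loose sanding block, 35 x 86 x 27 mm; to be left alone
Not all that is in view belongs to the job. Leave any turquoise look-alike of the gauge alone.

How it is judged:
By the outcome, as a careful person would: the job done as asked, in the order asked, and still so for the second after the job is handed in, while the arm keeps its last pose, push and grip.
It also fails if it takes over 42 s, if anything falls off the work surface, if the arm or the gripper's body presses on something with over 40 N, if the wrist force passes 120 N, or if a joint passes its speed limit or range.

## Robot

A 6-joint arm with a two-finger parallel gripper is mounted at the origin on a cart in front of the work surface, level with it; the furniture and walls round the work are solid. World frame = base frame: x ahead of the robot, y to its left, z up, the work surface at z = 0. Lengths are in m, angles in rad, forces in N, time in s.
With the tool pointing down it reaches from about 0.275 to 0.775 m from the base axis. Payload 14.6 kg.
Tool frame: the origin (TCP) lies at the very end of the fingers, on their centre line; the grasp point (between the pads) lies 19 mm behind it (arm.grasp_offset is the distance from the TCP to the grasp point, in m); z points along the fingers, y is the direction in which the jaws open and shut (so a half turn about z gives the same grasp; the last joint's range is limited). The gripper opens to 85 mm and grips with 20 to 120 N. Pads are 22 mm wide; open, the fingers measure 114 mm over their backs; the gripper's body (76 mm by 85 mm) begins 54 mm behind the grasp point. The pads swing forward as they close: fully open they stand 13 mm farther back than shut.
Start: joints at [-1.478, 0.263, -0.048, 1.259, 0, 1.415], TCP at [0.129, -0.509, 0.231] pointing down, gripper open.
Joint ranges: [-2.65, 2.65], [-0.89, 1.7], [-1.18, 1.37], [-2.13, 2.11], [-1.35, 1.29], [-3.14, 3.14]. Speed limits (rad/s): [1.89, 1.89, 2.57, 2.79, 3.14, 3.14].

## Interface

Orientations are given as a unit quaternion [w, x, y, z].
In Python, from bench import telemetry, read_camera, order, arm gives the robot as it stands.
- The arm moves only by the shell command python3 -m pendant 'ROWS' [OPENING] [FORCE]. ROWS is a JSON object of lists of equal length, an entry for each row: "translation": the shift along the tool's x, y, z in mm, a list of three; "dr": the turn, a rotation vector about the tool's x, y, z in rad, a list of three. A call has 1 to 8 rows; each row shifts and turns the commanded pose from where the row before left it, along the tool's axes as they then stand; what a row does not reach is not made up. A row lasts 1/8 s, in which the tool goes at most 62.5 mm and 10.7 degrees, less where a joint would pass 70% of its speed; a pose out of reach is approached as far as the arm can. A call is refused whole if a number of a shift passes 62.5 or a number of a turn 0.188, either way. A call with a gripper value outside its range is refused whole. OPENING is the closure, from 0 (fully open) to 1 (shut), set as the call begins (- or left out, the last holds). The fingers move at their own pace and stop on an object; FORCE is the grip in N (left out, the last holds). Time passes only in rows, so rows that do not move let the fingers close. It gives the time, the measured TCP pose, the force and the opening at its end, in the units of the state.
- telemetry.read_state(): the state, without advancing time (a new reading comes with each control period).
- read_camera(name): name is "scene" or "top" or "wrist"; returns a dict with "img" (480x640x3 uint8, blue, green, red), "fovy" (degrees; the focal length in pixels is half the picture's height over the tangent of half this angle, whatever the lens; pixels are square), "cx", "cy" (the principal point, pixels), "world_from_camera" (4x4, takes a point from camera to world coordinates). Camera axes: x right, y down, z forward; pixel columns grow to the right and rows downward; lengths in m; the calibration is good to about 2 mm. A picture is of the moment at which its call begins. There is no depth.
- order.sign_off(): hands the job in, once; it reports no verdict.
The state is a dict: "clock": time; "joint_pos": joint angles; "joint_velocities": joint speeds; "joint_torque": joint torques, N m; "eef_pos": TCP position; "eef_rot": TCP orientation; "force": force on the tool from outside, world axes, zero at the start; "wrist_torque": the same for the moment, N m; "gripper_width": finger opening in m.
Only numpy, scipy, OpenCV 4.12 (cv2) and the standard library are available. Lean on these libraries where they do the work, as an engineer would, in place of code of your own. Each camera call takes 0.05 s, during which the arm holds its last target. There are 200 camera calls.

## Working session

There is one attempt and no reset: what is moved stays moved. The work goes in short steps, Python scripts to look and compute and a shell command to move; the robot and the scene stay as the last step left them, time stands still between calls to the robot, and variables do not carry over. Pictures are saved under pics/ and viewed, about 8 in all and at most 12, crops included, and the job is handed in when it is done.

```bash
ls; mkdir -p pics; python3 - <<'E'
from bench import telemetry, read_camera, arm
import cv2,numpy as np
print(telemetry.read_state(), arm.grasp_offset)
for n in("scene","top"):
    c=read_camera(n); cv2.imwrite(f"pics/{n}0.png",c["img"]); print(n,c["fovy"],c["cx"],c["cy"],np.round(c["world_from_camera"],4).tolist())
E
```

```text
pics
{'clock': 0.0, 'joint_pos': array([-1.47831427e+00,  2.63525597e-01, -4.89363276e-02,  1.25937504e+00,
       -2.56450353e-05,  1.41548822e+00]), 'joint_velocities': array([-0.00137871,  0.00036039, -0.00018064, -0.00069559,  0.00085992,
        0.00033484]), 'joint_torque': array([-2.73335118e-04, -6.37625813e+01,  3.84561646e+01,  1.39842712e-02,
       -4.47156356e-05,  4.11611268e-06]), 'eef_pos': array([ 0.12872149, -0.50870161,  0.23082393]), 'eef_rot': array([-5.20467135e-04,  9.92334682e-01,  1.23578346e-01,  3.52598232e-06]), 'force': array([-0.3132115 ,  0.19069791,  0.62780648]), 'wrist_torque': array([0.09105536, 0.00283003, 0.03800662]), 'gripper_width': 0.085181634700175} 0.0187
scene 53.19518040497384 312.8948299697388 243.21069652498463 [[0.5018, -0.4201, 0.7561, -0.2689], [-0.865, -0.2436, 0.4387, -0.6591], [-0.0001, -0.8742, -0.4856, 0.6404], [0.0, 0.0, 0.0, 1.0]]
top 49.428357810376276 312.07580999876035 248.63082657592165 [[0.3115, -0.9195, 0.2397, 0.2895], [-0.9502, -0.301, 0.0802, -0.2574], [-0.0016, -0.2528, -0.9675, 1.1179], [0.0, 0.0, 0.0, 1.0]]
```

View pics/top0.png

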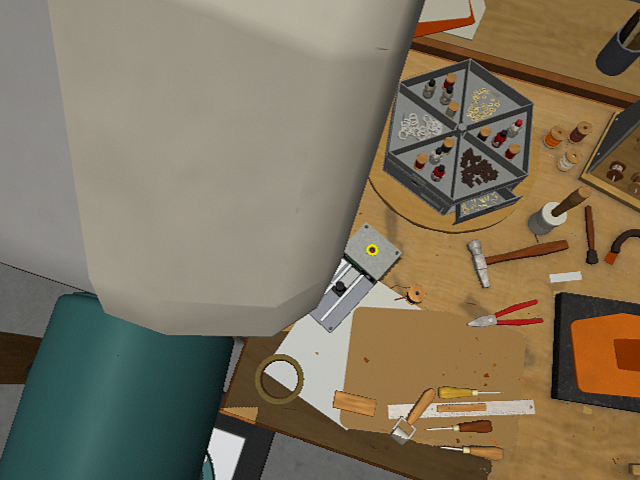

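View pics/scene0.png

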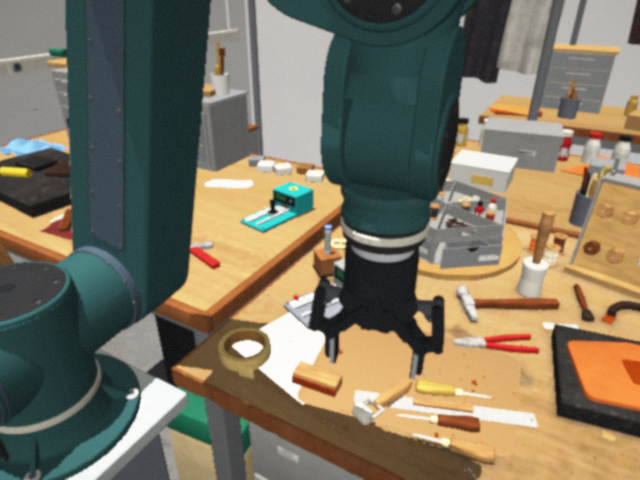

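Top view: the grey gauge has its yellow ring at (372,250), black knob at (340,289), spool at (413,294) and sanding block at (355,403). The scene view shows the stylus in its stand at (327,255), the red clip at about (295,297) and the turquoise look-alike at (285,205) on the other bench. The target is the grey gauge.

```bash
cat > h.py <<'E'
import cv2,numpy as np
from bench import telemetry, read_camera, arm
from scipy.spatial.transform import Rotation as R
def ray(c,u,v):
    f=240/np.tan(np.radians(c["fovy"])/2); T=np.array(c["world_from_camera"])
    return T[:3,3], T[:3,:3]@np.array([(u-c["cx"])/f,(v-c["cy"])/f,1])
def plane(c,u,v,z):
    o,d=ray(c,u,v); return o+d*(z-o[2])/d[2]
def proj(c,p):
    f=240/np.tan(np.radians(c["fovy"])/2); T=np.linalg.inv(c["world_from_camera"]); q=T[:3,:3]@p+T[:3,3]
    return np.array([c["cx"]+f*q[0]/q[2],c["cy"]+f*q[1]/q[2]])
def blobs(img,lo,hi,amin=15):
    m=cv2.inRange(cv2.cvtColor(img,cv2.COLOR_BGR2HSV),lo,hi)
    n,_,s,ce=cv2.connectedComponentsWithStats(m)
    return [(ce[i].round(1).tolist(),s[i].tolist()) for i in range(1,n) if s[i,4]>=amin]
def rot():
    w,x,y,z=telemetry.read_state()["eef_rot"]; return R.from_quat([x,y,z,w])
def totool(target):  # world displacement of TCP to target -> tool axes mm
    s=telemetry.read_state(); return (rot().inv().apply(np.array(target)-s["eef_pos"])*1000).round(1)
E
python3 - <<'E'
from h import *
c=read_camera("top"); s=read_camera("scene"); w=read_camera("wrist")
cv2.imwrite("pics/w0.png",w["img"])
print("ring",plane(c,372,250,.069),"knob",plane(c,340,288,.059),"spool",plane(c,413,294,.03),"block",plane(c,355,403,.013))
print("ringblobs",[b for b in blobs(c["img"],(25,150,120),(35,255,255))])
print("stand stylus cap",plane(s,327,229,.12),"clip",plane(s,295,297,.02))
print(np.round(w["world_from_camera"],3),w["fovy"], rot().as_matrix().round(3))
E
```

```text
ring [ 0.58536176 -0.28969499  0.069     ] knob [ 0.49021231 -0.25036068  0.059     ] spool [ 0.53135899 -0.40019886  0.03      ] block [ 0.28230334 -0.34977757  0.013     ]
ringblobs [([371.9, 249.4], [366, 244, 12, 12, 79])]
stand stylus cap [ 0.61787492 -0.18321201  0.12      ] clip [ 0.46474325 -0.1876439   0.02      ]
[[ 0.245 -0.934 -0.259  0.195]
 [-0.969 -0.236 -0.065 -0.493]
 [-0.001  0.267 -0.964  0.372]
 [ 0.     0.     0.     1.   ]] 69.44296600595132 [[ 0.969  0.245 -0.   ]
 [ 0.245 -0.969  0.   ]
 [ 0.    -0.    -1.   ]]
```

View pics/w0.png

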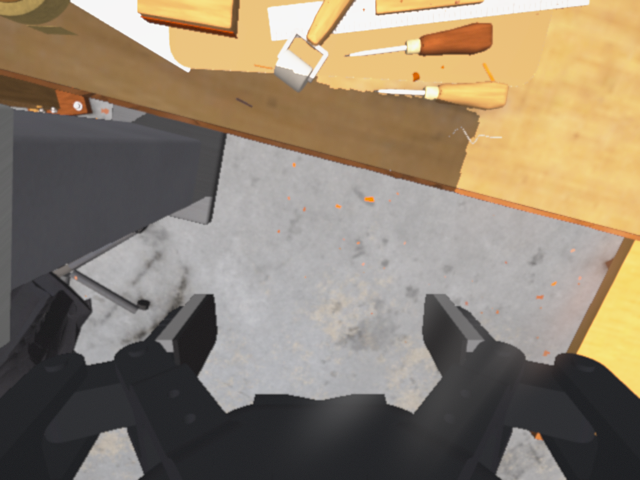

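The wrist view shows only the bench edge and floor, so it is too far from the gauge. I'll move over it with the yaw flipped, which puts j6 near 0.

```bash
python3 -m pendant '{"translation":[[47,-23.5,0],[47,-23.5,0],[47,-23.5,0],[47,-23.5,0],[47,-23.5,0],[47,-23.5,0],[47,-23.5,0],[47,-23.5,0]],"dr":[[0,0,0],[0,0,0],[0,0,0],[0,0,0],[0,0,0],[0,0,0],[0,0,0],[0,0,0]]}' 0 60
python3 -m pendant '{"translation":[[0,0,0],[0,0,0],[0,0,0],[0,0,0],[0,0,0],[0,0,0],[0,0,0],[0,0,0]],"dr":[[0,0,-0.18],[0,0,-0.18],[0,0,-0.18],[0,0,-0.18],[0,0,-0.18],[0,0,-0.18],[0,0,-0.18],[0,0,-0.18]]}'
python3 -m pendant '{"translation":[[0,0,0],[0,0,0],[0,0,0],[0,0,0],[0,0,0],[0,0,0],[0,0,0]],"dr":[[0,0,-0.18],[0,0,-0.18],[0,0,-0.18],[0,0,-0.18],[0,0,-0.18],[0,0,-0.16],[0,0,0]]}'
python3 - <<'E'
from h import *
w=read_camera("wrist"); cv2.imwrite("pics/w1.png",w["img"]); c=read_camera("top"); cv2.imwrite("pics/t1.png",c["img"]);cv2.imwrite("pics/s1.png",read_camera("scene")["img"])
print(telemetry.read_state()["joint_pos"].round(3))
E
```

```text
clock: 1.25
eef_pos: [0.4483, -0.2331, 0.2313]
eef_rot: [0.0, 0.992, 0.124, 0.0]
force: [1.0, -0.6, -0.0]
gripper_width: 0.0855
clock: 2.25
eef_pos: [0.4471, -0.2344, 0.2312]
eef_rot: [-0.0, 0.662, 0.749, 0.0]
force: [0.8, 1.6, -0.0]
gripper_width: 0.0855
clock: 3.12
eef_pos: [0.4471, -0.2345, 0.2312]
eef_rot: [-0.0, 0.196, 0.981, 0.0]
force: [-1.0, -0.1, 0.5]
gripper_width: 0.0853
[-0.645  0.229 -0.096  1.246 -0.    -0.247]
```

View pics/w1.png

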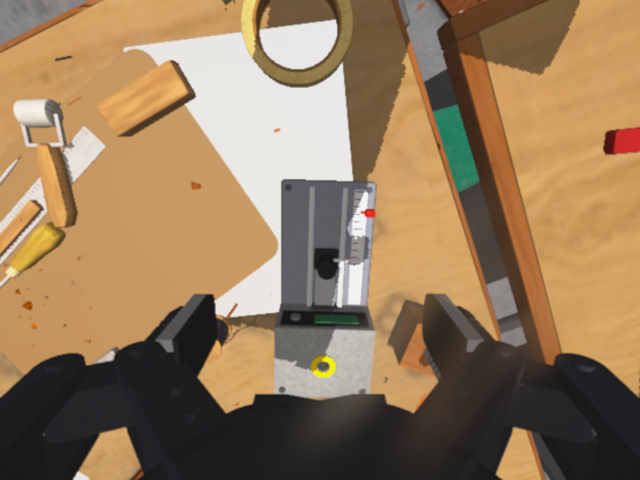

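The wrist view is clear: ring (322,367), knob (326,262), clip (368,212). The base far corners are (282,181) and (376,181), the stand is partly visible at (412,340), and the spool is at (222,330).

```bash
python3 - <<'E'
from h import *
w=read_camera("wrist"); im=w["img"]
rb=blobs(im,(25,150,120),(35,255,255),40); print("ring",rb)
cl=[b for b in blobs(im,(0,180,120),(6,255,255),15) if 350<b[0][0]<390]; print("clip",cl)
kn=[b for b in blobs(im[240:285,305:350],(0,0,0),(180,255,45),30)]; print("knob",kn)
P=lambda u,v,z: plane(w,u,v,z)
rp=max(rb,key=lambda b:b[1][4] if 300<b[0][0]<345 else 0)[0]
ring=P(*rp,.069); A=P(282,181,.012); B=P(376,181,.012)
print("ring",ring,"corners",A,B,np.linalg.norm(A-B))
yg=(B-A)/np.linalg.norm(B-A); print("yg ang",np.degrees(np.arctan2(yg[1],yg[0]))-90)
mid=(A+B)/2; xg=(ring-mid)[:2]; print("len (182)",np.linalg.norm(xg)*1000,"ang",np.degrees(np.arctan2(xg[1],xg[0])))
xg/=np.linalg.norm(xg); y=np.array([-xg[1],xg[0]])
g=ring[:2]-.072*xg
for n,p in(("knob59",P(326,260,.059)),("clip22",P(*cl[0][0],.020))):
    d=p[:2]-g; print(n,p,"gauge",d@xg*1000,d@y*1000)
c=read_camera("top"); print("top ring",[ (b[0],plane(c,*b[0],.069)) for b in blobs(c["img"],(25,150,120),(35,255,255))][:4])
a=np.vstack([cv2.resize(im[165:325,260:400],None,fx=4,fy=4,interpolation=2)]); 
s=cv2.imread("pics/s1.png")[200:340,250:420]; s=cv2.resize(s,None,fx=3,fy=3)[:420]
o=np.zeros((600,800,3),np.uint8); a=cv2.resize(a,(525,600)); o[:,:525]=a; t=cv2.resize(cv2.imread("pics/t1.png")[200:350,300:440],(275,295)); o[:295,525:]=t; o[300:,525:]=cv2.resize(s,(275,300)); cv2.imwrite("pics/c1.png",o)
E
```

```text
ring [([323.7, 366.0], [312, 356, 24, 21, 293])]
clip [([369.7, 212.7], [362, 210, 13, 7, 64])]
knob [([20.7, 22.0], [10, 9, 23, 30, 571])]
ring [ 0.587408   -0.28900155  0.069     ] corners [ 0.40512907 -0.25907097  0.012     ] [ 0.44265517 -0.16964108  0.012     ] 0.09698408932142978
yg ang -22.763639367157367
len (182) 179.7481442146144 ang -24.536849787665545
knob59 [ 0.48694462 -0.24473371  0.059     ] gauge -37.774446790283754 -1.4500648271187973
clip22 [ 0.46937847 -0.18778463  0.02      ] gauge -77.40399992678883 43.06134854227407
top ring []
```

View pics/c1.png

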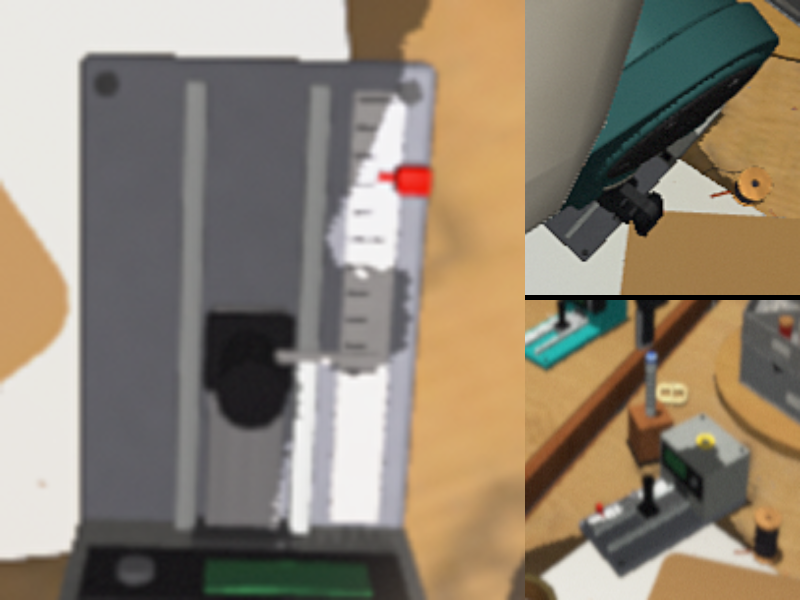

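The close crop confirms the grey gauge with its black knob: cap at full-image (326.7,269.8), white pointer line at (348,260), clip tongue at (370,213). The stylus is in a wooden stand to the left of the gauge, at +y.

```bash
cat >> h.py <<'E'
ANG=np.radians(-22.9)
xg=np.array([np.cos(ANG),np.sin(ANG)]); yg=np.array([-xg[1],xg[0]])
E
python3 - <<'E'
from h import *
w=read_camera("wrist")
ring=plane(w,323.3,366,.069)[:2]; 
for n,u,v,z in(("knob",326.7,269.8,.059),("ptr",348,260.2,.016),("ptr",348,260.2,.02),("clip",370,213.3,.022),("clipnose",363,212.3,.016),("cornerA",282,181,.012),("cornerB",376,181,.012)):
    p=plane(w,u,v,z); d=p[:2]-ring; print(n,z,p.round(4),(d@xg*1000).round(1)+72,(d@yg*1000).round(1))
s=read_camera("scene")
for (u,v,z) in ((250+ (652-525)*170/275,200+(357-300)*140/300,.1255),): print("cap",u,v,plane(s,u,v,z))
k=plane(w,326.7,269.8,.059)
print(rot().as_matrix().round(4)); print("to knob grasp",totool([k[0],k[1],.023]), "yaw",np.degrees(np.arctan2(*rot().as_matrix()[[1,0],0])))
E
```

```text
knob 0.059 [ 0.4964 -0.2479  0.059 ] -27.799999999999997 2.7
ptr 0.016 [ 0.5104 -0.2276  0.016 ] -22.900000000000006 26.8
ptr 0.02 [ 0.509  -0.2274  0.02  ] -24.299999999999997 26.4
clip 0.022 [ 0.4696 -0.1878  0.022 ] -75.9 47.6
clipnose 0.016 [ 0.4672 -0.1938  0.016 ] -75.80000000000001 41.1
cornerA 0.012 [ 0.4052 -0.2591  0.012 ] -107.5 -43.2
cornerB 0.012 [ 0.4426 -0.1697  0.012 ] -107.9 53.8
cap 328.5090909090909 226.6 [ 0.62110128 -0.18541624  0.1255    ]
[[-0.923   0.3848 -0.    ]
 [ 0.3848  0.923   0.    ]
 [ 0.     -0.     -1.    ]]
to knob grasp [-50.6   6.6 208.3] yaw 157.36987372350708
```

```bash
python3 - <<'E'
from h import *
w=read_camera("wrist")
q=lambda a,b,z:plane(w,260+a/3.75,165+b/3.75,z)
for n,a,b,z in(("Lrail",(195,85),(183,525),.02),("Rrail",(319,88),(300,530),.02),("Ledge",(81,70),(78,520),.012),("Redge",(437,80),(406,525),.012)):
    p,r=q(*a,z),q(*b,z); d=r-p; print(n,np.degrees(np.arctan2(d[1],d[0])).round(2),p.round(4),r.round(4))
E
```

```text
Lrail -24.53 [ 0.4226 -0.2328  0.02  ] [ 0.5412 -0.2869  0.02  ]
Rrail -23.97 [ 0.4363 -0.2021  0.02  ] [ 0.5561 -0.2554  0.02  ]
Ledge -24.7 [ 0.4075 -0.2607  0.012 ] [ 0.531  -0.3174  0.012 ]
Redge -24.12 [ 0.4479 -0.171   0.012 ] [ 0.5709 -0.2261  0.012 ]
```

The rails and base edges agree on a gauge yaw of about -24.4°, and the knob lies on the rail midline. Next I trim the yaw, go down and grip.

```bash
sed -i 's/-22.9/-24.4/' h.py; python3 -m pendant '{"translation":[[-17,2.2,33],[-17,2.2,33],[-16.6,2.2,34],[0,0,35],[0,0,25],[0,0,20],[0,0,0],[0,0,0]],"dr":[[0,0,0],[0,0,0],[0,0,0],[0,0,0.031],[0,0,0],[0,0,0],[0,0,0],[0,0,0]]}' 0 60
python3 - <<'E'
from h import *
w=read_camera("wrist"); cv2.imwrite("pics/w2.png",w["img"]); print(totool([.4964,-.2479,.024]))
E
```

```text
clock: 4.53
eef_pos: [0.4968, -0.2481, 0.0521]
eef_rot: [0.0, 0.211, 0.977, -0.0]
force: [-0.2, -0.4, -0.3]
gripper_width: 0.0854
[ 0.6  0.  28.2]
```

View pics/w2.png

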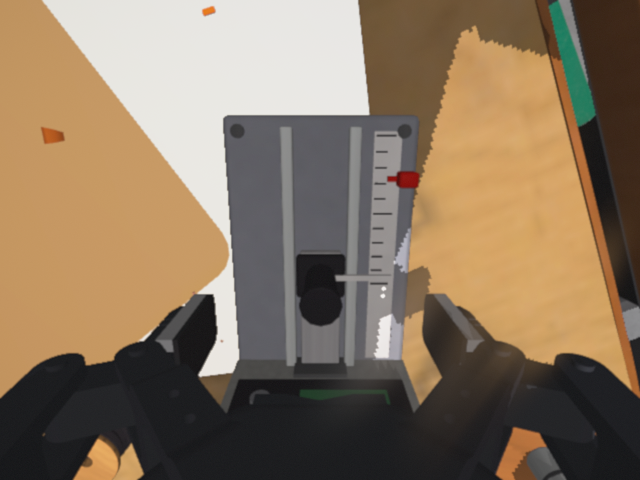

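The knob (320,305) is centred between the pads. The pointer line is at (365,278) and the clip at (408,180). I'll refine the measurement and grip.

```bash
python3 - <<'E'
from h import *
w=read_camera("wrist")
ps={}
for n,u,v,z in(("knob",320,305,.059),("ptr",365,278,.016),("ptr",365,278,.013),("clip",408,180,.022),("nose",391,179.3,.016),("nose",391,179.3,.013)):
    p=plane(w,u,v,z); print(n,z,p.round(4),"gx",(p[:2]@xg*1000).round(1),"gy",(p[:2]@yg*1000).round(1))
print(blobs(w["img"][150:210,370:430],(0,150,60),(8,255,255)))
E
python3 -m pendant '{"translation":[[0,0,14],[0,0,14],[0,0,0],[0,0,0],[0,0,0],[0,0,0],[0,0,0],[0,0,0]],"dr":[[0,0,0],[0,0,0],[0,0,0],[0,0,0],[0,0,0],[0,0,0],[0,0,0],[0,0,0]]}' - 60
python3 -m pendant '{"translation":[[0,0,0],[0,0,0],[0,0,0],[0,0,0],[0,0,0],[0,0,0]],"dr":[[0,0,0],[0,0,0],[0,0,0],[0,0,0],[0,0,0],[0,0,0]]}' 1 60
```

```text
knob 0.059 [ 0.4963 -0.248   0.059 ] gx 554.5 gy -20.8
ptr 0.016 [ 0.5111 -0.2276  0.016 ] gx 559.5 gy 3.9
ptr 0.013 [ 0.5124 -0.2277  0.013 ] gx 560.7 gy 4.3
clip 0.022 [ 0.4697 -0.1886  0.022 ] gx 505.6 gy 22.3
nose 0.016 [ 0.467  -0.1952  0.016 ] gx 505.9 gy 15.2
nose 0.013 [ 0.4675 -0.1947  0.013 ] gx 506.2 gy 15.8
[([35.8, 28.9], [18, 22, 32, 16, 364])]
clock: 5.62
eef_pos: [0.4965, -0.2478, 0.0234]
eef_rot: [0.0, 0.211, 0.978, -0.0]
force: [0.2, 0.4, 0.3]
gripper_width: 0.0853
clock: 6.38
eef_pos: [0.4966, -0.2476, 0.0236]
eef_rot: [0.0, 0.211, 0.978, 0.0]
force: [-1.0, 3.0, 6.2]
gripper_width: 0.0219
```

```bash
python3 -m pendant '{"translation":[[0,0,0],[0,0,0],[0,0,0]],"dr":[[0,0,0],[0,0,0],[0,0,0]]}' 1 60
python3 -m pendant '{"translation":[[4,0,0],[8,0,0],[10,0,0],[10,0,0],[8,0,0],[4,0,0],[0,0,0],[0,0,0]],"dr":[[0,0,0],[0,0,0],[0,0,0],[0,0,0],[0,0,0],[0,0,0],[0,0,0],[0,0,0]]}'
python3 - <<'E'
from h import *
w=read_camera("wrist"); im=w["img"]; cv2.imwrite("pics/w3.png",im)
print(telemetry.read_state()["eef_pos"][:2]@xg*1000)
b=blobs(im[:,330:560],(0,150,60),(8,255,255));print(b)
cv2.imwrite("pics/w3c.png",cv2.resize(im[150:390,260:500],(600,600),interpolation=cv2.INTER_CUBIC))
E
```

```text
clock: 6.75
eef_pos: [0.4966, -0.2476, 0.0237]
eef_rot: [0.0, 0.211, 0.978, 0.0]
force: [-1.6, 2.0, 6.5]
gripper_width: 0.0216
clock: 7.75
eef_pos: [0.4573, -0.2298, 0.0237]
eef_rot: [0.001, 0.211, 0.978, 0.0]
force: [4.7, 1.5, 3.9]
gripper_width: 0.0214
511.407222997727
[([83.9, 280.3], [64, 271, 35, 21, 503])]
```

View pics/w3c.png

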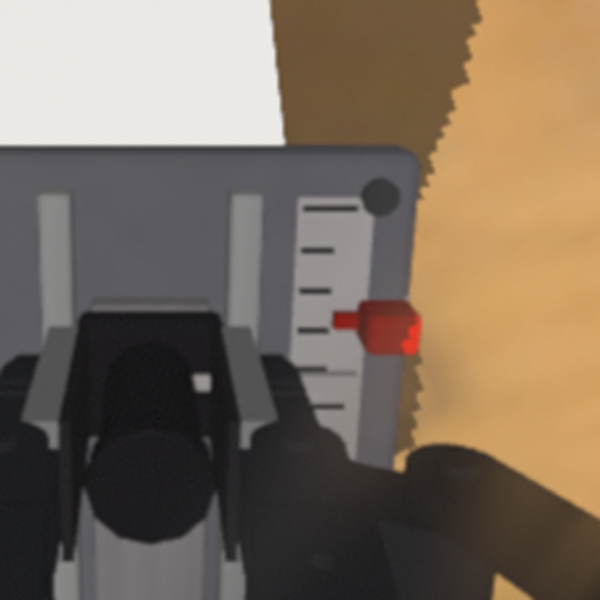

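The crop shows the pointer tip at (340,373) and the clip nose at (345,320), i.e. image (396,299) and (398,278). More pull is needed.

```bash
python3 - <<'E'
from h import *
w=read_camera("wrist")
f=lambda a,b,z:(plane(w,260+a/2.5,150+b/2.5,z)[:2]@np.array([xg,yg]).T*1000).round(1)
for z in(.012,.013,.016,.020,.024,.028): print(z,"ptr tip",f(340,373,z),"inner",f(203,382,z),"nose",f(345,320,z))
print("cliptop",f(388,316,.022),"clip far/near top edges",f(388,302,.022),f(388,330,.022),"bottom near",f(388,354,.012))
print("knob",f(151,490,.059), "ticks",[f(325,y,.012)[0] for y in(208,250,290,329,369,406)],"base edge",f(300,147,.012))
print(np.array(w["world_from_camera"])[:3,3])
E
```

```text
0.012 ptr tip [516.9  16.2] inner [518.9 -10.2] nose [506.   16.4]
0.013 ptr tip [516.5  15.9] inner [518.4 -10.3] nose [505.6  16.2]
0.016 ptr tip [515.   15.2] inner [516.9 -10.5] nose [504.4  15.5]
0.02 ptr tip [513.1  14.2] inner [514.9 -10.8] nose [502.8  14.5]
0.024 ptr tip [511.2  13.2] inner [513. -11.] nose [501.2  13.5]
0.028 ptr tip [509.3  12.3] inner [511.  -11.3] nose [499.5  12.5]
cliptop [501.2  21.5] clip far/near top edges [498.6  21.3] [503.9  21.7] bottom near [513.   25.1]
knob [512.3 -20.4] ticks [np.float64(484.1), np.float64(492.1), np.float64(500.0), np.float64(507.8), np.float64(516.1), np.float64(524.0)] base edge [472.9   6.3]
[ 0.39594488 -0.20265212  0.16472122]
```

```bash
python3 -m pendant '{"translation":[[3,0,0],[2.5,0,0],[0,0,0],[0,0,0]],"dr":[[0,0,0],[0,0,0],[0,0,0],[0,0,0]]}'
python3 -m pendant '{"translation":[[0,0,0],[0,0,0],[0,0,0],[0,0,0],[0,0,-15],[0,0,-30],[0,0,-50],[0,0,-50]],"dr":[[0,0,0],[0,0,0],[0,0,0],[0,0,0],[0,0,0],[0,0,0],[0,0,0],[0,0,0]]}' 0
python3 -m pendant '{"translation":[[-30,0,0],[-30,0,0],[-30,0,0],[0,0,0]],"dr":[[0,0,0],[0,0,0],[0,0,0],[0,0,0]]}' 0
python3 - <<'E'
from h import *
w=read_camera("wrist"); im=w["img"]; cv2.imwrite("pics/w4.png",im)
T=np.array(w["world_from_camera"]); print("cam gx",T[:2,3]@xg*1000,T[:2,3]@yg*1000,T[2,3])
u,v=proj(w,np.array([*(.507*xg+.0*yg),.015])).astype(int); print(u,v)
cv2.imwrite("pics/w4c.png",cv2.resize(im[v-75:v+75,u-90:u+110],(800,600),interpolation=cv2.INTER_CUBIC)); print("off",u-90,v-75)
E
```

```text
clock: 8.35
eef_pos: [0.4527, -0.2277, 0.0238]
eef_rot: [0.001, 0.211, 0.978, 0.0]
force: [7.2, 2.3, 1.9]
gripper_width: 0.0213
clock: 9.35
eef_pos: [0.451, -0.2272, 0.1697]
eef_rot: [-0.0, 0.211, 0.978, 0.0]
force: [1.9, -0.0, 0.4]
gripper_width: 0.0854
clock: 9.85
eef_pos: [0.5344, -0.265, 0.1676]
eef_rot: [-0.0, 0.211, 0.978, 0.0]
force: [-0.1, -0.3, 0.2]
gripper_width: 0.0854
cam gx 529.3823589797016 -21.151877932784686 0.30875674204688885
345 114
off 255 39
```

View pics/w4c.png

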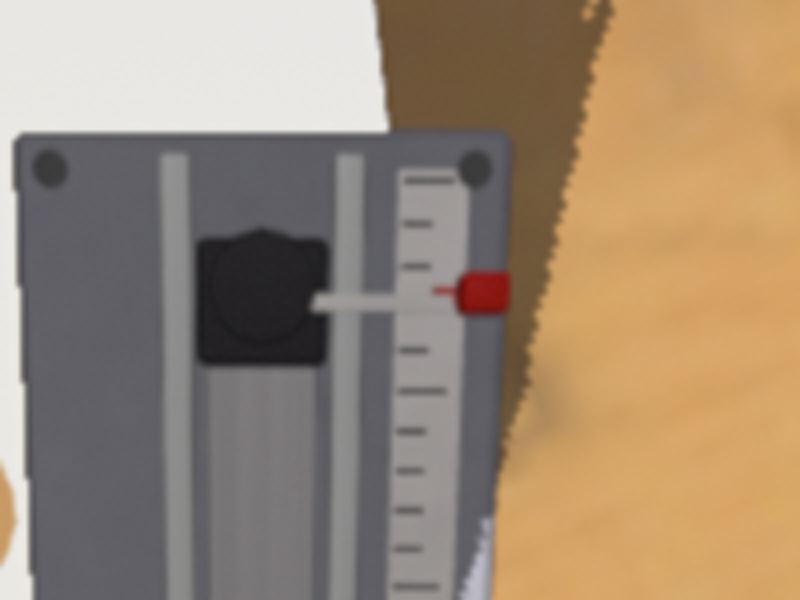

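The overhead crop shows the pointer at crop row 303 and the clip centre or nose at about row 291, at 4.9 px/mm. That leaves about 2.3 mm to pull. I'll regrip and pull again.

```bash
python3 -m pendant '{"translation":[[30,0,0],[30,0,0],[28,0,0],[0,0,45],[0,0,45],[0,0,35],[0,0,19],[0,0,0]],"dr":[[0,0,0],[0,0,0],[0,0,0],[0,0,0],[0,0,0],[0,0,0],[0,0,0],[0,0,0]]}' 0 60
python3 -m pendant '{"translation":[[0,0,0],[0,0,0],[0,0,0],[0,0,0],[0,0,0],[0,0,0],[0,0,0],[0,0,0]],"dr":[[0,0,0],[0,0,0],[0,0,0],[0,0,0],[0,0,0],[0,0,0],[0,0,0],[0,0,0]]}' 1 60
python3 -m pendant '{"translation":[[2,0,0],[1.6,0,0],[0,0,0],[0,0,0]],"dr":[[0,0,0],[0,0,0],[0,0,0],[0,0,0]]}'
python3 -c "
from h import *
print(telemetry.read_state()['eef_pos'][:2]@xg*1000)"
```

```text
clock: 10.9
eef_pos: [0.4517, -0.2273, 0.0236]
eef_rot: [-0.001, 0.211, 0.978, 0.0]
force: [-0.2, 0.0, -0.1]
gripper_width: 0.0854
clock: 11.9
eef_pos: [0.454, -0.2282, 0.0252]
eef_rot: [0.001, 0.211, 0.978, 0.0]
force: [0.9, 4.2, 13.0]
gripper_width: 0.0159
clock: 12.4
eef_pos: [0.4518, -0.2272, 0.0253]
eef_rot: [0.002, 0.211, 0.978, 0.0]
force: [8.4, 2.6, 7.2]
gripper_width: 0.016
505.27565758740934
```

```bash
python3 -m pendant '{"translation":[[0,0,0],[0,0,0],[0,0,0],[0,0,0],[0,0,-15],[0,0,-30],[0,0,-50],[0,0,-50]],"dr":[[0,0,0],[0,0,0],[0,0,0],[0,0,0],[0,0,0],[0,0,0],[0,0,0],[0,0,0]]}' 0
python3 -m pendant '{"translation":[[-35,0,0],[-40,0,0],[-40,0,0],[0,0,0]],"dr":[[0,0,0],[0,0,0],[0,0,0],[0,0,0]]}' 0
python3 - <<'E'
from h import *
w=read_camera("wrist"); im=w["img"]; cv2.imwrite("pics/w5.png",im)
T=np.array(w["world_from_camera"]); print("cam gx",T[:2,3]@xg*1000,T[2,3])
u,v=proj(w,np.array([*(.507*xg+.0*yg),.015])).astype(int); print("off",u-60,v-45)
cv2.imwrite("pics/w5c.png",np.hstack([cv2.resize(im[v-45:v+45,u-60:u+60],(480,360),interpolation=cv2.INTER_CUBIC),cv2.resize(im[:,:],(320,240))[:].copy().repeat(1,0) if 0 else cv2.copyMakeBorder(cv2.resize(im,(320,240)),0,120,0,0,cv2.BORDER_CONSTANT)]))
E
```

```text
clock: 13.4
eef_pos: [0.4495, -0.2265, 0.1707]
eef_rot: [-0.0, 0.211, 0.978, 0.0]
force: [0.6, 0.2, -0.0]
gripper_width: 0.0855
clock: 13.9
eef_pos: [0.5562, -0.275, 0.1682]
eef_rot: [-0.0, 0.211, 0.978, 0.0]
force: [-1.0, 0.1, -1.2]
gripper_width: 0.0854
cam gx 553.3718696882514 0.3094004005866207
off 286 36
```

View pics/w5c.png

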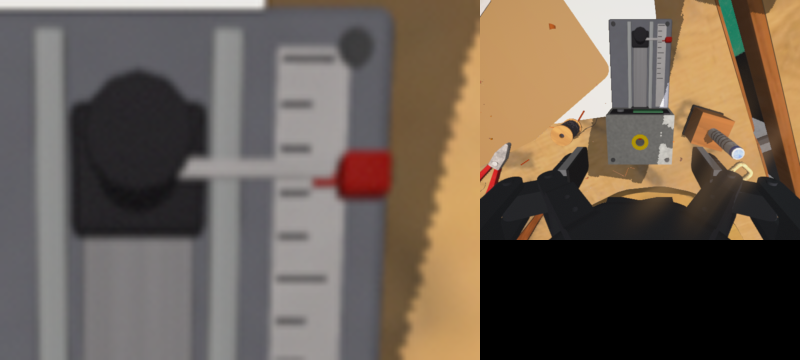

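From here the pointer reads slightly past the clip, but parallax is involved. I'll put the camera directly above the clip line.

```bash
python3 -m pendant '{"translation":[[23,23,20],[23,22,20],[0,0,0]],"dr":[[0,0,0],[0,0,0],[0,0,0]]}' 0
python3 - <<'E'
from h import *
w=read_camera("wrist"); im=w["img"]; cv2.imwrite("pics/w6.png",im)
T=np.array(w["world_from_camera"]); print("cam gx",T[:2,3]@xg*1000,T[:2,3]@yg*1000,T[2,3])
u,v=proj(w,np.array([*(.507*xg+.01*yg),.02])).astype(int); print("off",u-40,v-30)
b=[x for x in blobs(im[max(v-40,0):v+40,u-60:u+60],(0,150,60),(8,255,255))]; print(b,u-60,max(v-40,0))
v0=max(v-30,0)
cv2.imwrite("pics/w6c.png",cv2.resize(im[v0:v0+60,u-40:u+40],(800,600),interpolation=cv2.INTER_CUBIC)); print(v0)
E
```

```text
clock: 14.32
eef_pos: [0.5291, -0.2119, 0.1285]
eef_rot: [-0.001, 0.21, 0.978, 0.001]
force: [-0.2, -0.3, 0.7]
gripper_width: 0.0855
cam gx 502.93862118506826 24.942333123211647 0.2698787375847478
off 257 120
[([79.5, 38.9], [71, 34, 16, 11, 138])] 237 110
120
```

View pics/w6c.png

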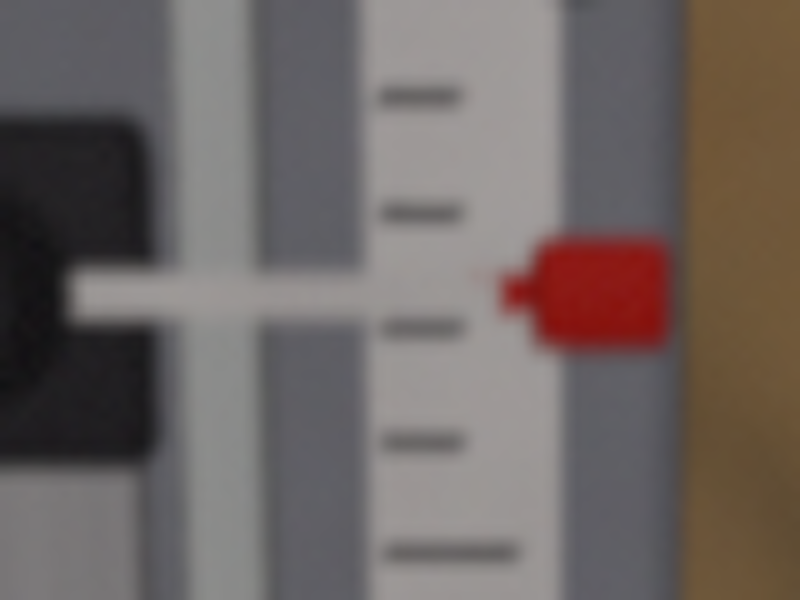

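Viewed from directly above, the pointer (row 294) and clip (row 294) are aligned, so the tongue is set. Now I locate the stylus and the ring.

```bash
python3 - <<'E'
from h import *
for n in("wrist","scene","top"):
    c=read_camera(n); im=c["img"]
    for p,nm in(((.587,-.289,.069),"ring"),((.621,-.185,.1255),"cap")):
        u,v=proj(c,np.array(p)).astype(int); print(n,nm,u,v)
        if not(0<u<640 and 0<v<480): continue
        a,b=max(v-50,0),max(u-50,0); sub=im[a:v+50,b:u+50]
        for x in blobs(sub,(25,120,80),(35,255,255),10) if nm=="ring" else blobs(sub,(95,80,60),(125,255,255),10):
            q=(x[0][0]+b,x[0][1]+a); print("   ",q,x[1],plane(c,*q,p[2]).round(4))
    cv2.imwrite(f"pics/{n}7.png",im)
E
```

```text
wrist ring 252 372
    (np.float64(252.7), np.float64(373.6)) [33, 36, 36, 32, 622] [ 0.5876 -0.2892  0.069 ]
wrist cap 443 423
scene ring 361 265
    (np.float64(362.1), np.float64(267.1)) [47, 51, 9, 4, 14] [ 0.5805 -0.2945  0.069 ]
scene cap 328 226
    (np.float64(326.6), np.float64(226.8)) [47, 49, 4, 4, 11] [ 0.6179 -0.182   0.1255]
top ring 371 249
    (np.float64(371.9), np.float64(249.3)) [45, 45, 12, 12, 81] [ 0.5867 -0.2891  0.069 ]
top cap 330 210
```

View pics/wrist7.png

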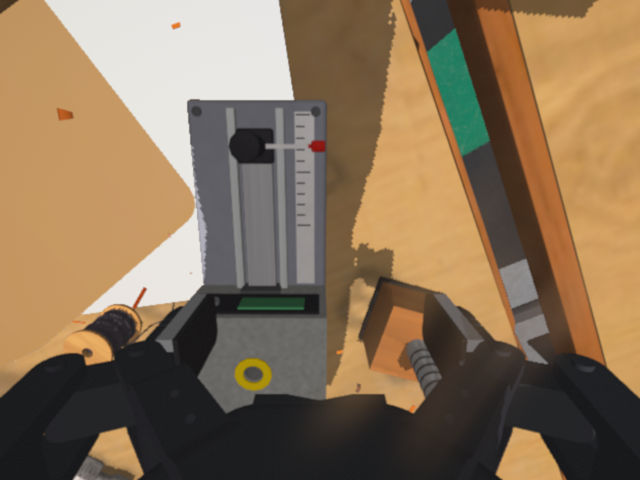

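Ring confirmed by two cameras at (0.587,-0.289). The stylus shaft enters its stand at about (413,347). I'll hover over the stylus.

```bash
python3 -c "
from h import *
w=read_camera('wrist');print('stylus base',plane(w,414,347,.052))
print(totool([.619,-.184,.215]))"
```

```text
stylus base [ 0.62750714 -0.18414801  0.052     ]
[-66.8  64.3 -85. ]
```

```bash
python3 -m pendant '{"translation":[[0,0,-45],[0,0,-40],[-35,32,0],[-34,32,0],[0,0,0]],"dr":[[0,0,0],[0,0,0],[0,0,0],[0,0,0],[0,0,0]]}' 0
python3 - <<'E'
from h import *
w=read_camera("wrist"); im=w["img"]; cv2.imwrite("pics/w8.png",im)
print(telemetry.read_state()["joint_pos"].round(2))
u,v=proj(w,np.array([.622,-.184,.1255])).astype(int); a,b=max(v-100,0),u-120
print([((x[0][0]+b,x[0][1]+a),x[1],plane(w,x[0][0]+b,x[0][1]+a,.1255).round(4)) for x in blobs(im[a:v+80,b:u+120],(95,80,60),(125,255,255),30)])
cv2.imwrite("pics/w8c.png",cv2.resize(im[a:a+180,b:b+240],(800,600))); print(a,b)
E
```

```text
clock: 15.2
eef_pos: [0.6228, -0.1839, 0.2136]
eef_rot: [0.0, 0.21, 0.978, 0.0]
force: [-0.7, -1.1, -0.6]
gripper_width: 0.0857
[-0.41  0.49  0.26  1.34 -0.    0.01]
[((np.float64(330.5), np.float64(247.6)), [126, 99, 11, 15, 94], array([ 0.6283, -0.1784,  0.1255]))]
142 199
```

View pics/w8c.png

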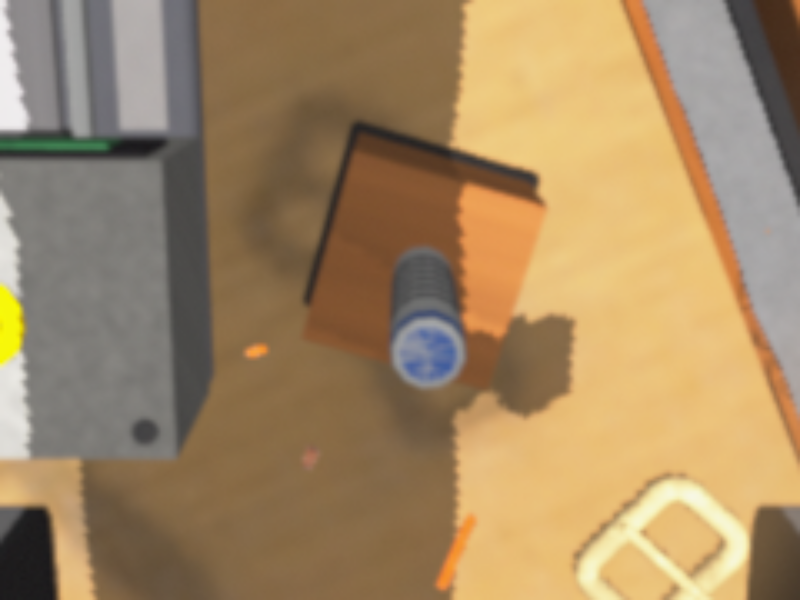

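The cap centre is at crop (428,350), i.e. image (327.4,247). The stand-top corners average to crop (425,266), i.e. image (326.5,221.8).

```bash
python3 -c "
from h import *
w=read_camera('wrist');a=plane(w,327.4,247,.1255);b=plane(w,326.5,221.8,.05);print(a,b)
m=(a+b)/2;print(totool([m[0],m[1],.073]))"
```

```text
[ 0.62573804 -0.18066097  0.1255    ] [ 0.62523231 -0.17946576  0.05      ]
[ -2.6   6.2 141.1]
```

```bash
python3 -m pendant '{"translation":[[-2.6,6.2,30],[0,0,40],[0,0,40],[0,0,25],[0,0,6],[0,0,0]],"dr":[[0,0,0],[0,0,0],[0,0,0],[0,0,0],[0,0,0],[0,0,0]]}' 0 60
python3 -m pendant '{"translation":[[0,0,0],[0,0,0],[0,0,0],[0,0,0],[0,0,0],[0,0,0],[0,0,0],[0,0,0]],"dr":[[0,0,0],[0,0,0],[0,0,0],[0,0,0],[0,0,0],[0,0,0],[0,0,0],[0,0,0]]}' 1 60
```

```text
clock: 16.05
eef_pos: [0.6253, -0.1803, 0.0741]
eef_rot: [0.0, 0.211, 0.977, -0.0]
force: [-0.5, 0.4, 0.2]
gripper_width: 0.0856
clock: 17.05
eef_pos: [0.6256, -0.1798, 0.0735]
eef_rot: [0.0, 0.211, 0.978, -0.0]
force: [0.2, 1.2, 6.0]
gripper_width: 0.0151
```

```bash
python3 -m pendant '{"translation":[[0,0,-15],[0,0,-25],[0,0,-30],[0,0,-30],[0,0,0],[0,0,0]],"dr":[[0,0,0],[0,0,0],[0,0,0],[0,0,0],[0,0,0],[0,0,0]]}' 1 80
python3 - <<'E'
from h import *
w=read_camera("wrist"); im=w["img"]; cv2.imwrite("pics/w9.png",im)
s=telemetry.read_state(); print(s["eef_pos"],s["force"],totool([.587,-.289,.1735]))
tip=s["eef_pos"]-[0,0,.0655]
for n in("scene","wrist"):
    c=read_camera(n); print(n,proj(c,tip),proj(c,s["eef_pos"]))
    cv2.imwrite(f"pics/{n}9.png",c["img"])
c=cv2.imread("pics/scene9.png")[160:310,250:400]
cv2.imwrite("pics/c9.png",np.hstack([cv2.resize(c,(360,360)),cv2.resize(im[120:390,160:480],(427,360))]))
E
```

```text
clock: 17.8
eef_pos: [0.6252, -0.1797, 0.173]
eef_rot: [-0.0, 0.211, 0.978, 0.0]
force: [0.6, 0.2, -0.5]
gripper_width: 0.0138
[ 0.62504927 -0.17957961  0.172564  ] [ 0.54316793  0.07035631 -1.21645828] [ -10.4 -115.4   -0.9]
scene [327.02839642 232.26587329] [327.42895169 207.30556508]
wrist [320.00017017 254.16699082] [320.29098427 299.51656458]
```

Picture limit reached, so the rest is numeric. I'll move above the hole, then find the stylus as the pixels that stay static between two wrist images.

```bash
python3 -m pendant '{"translation":[[-3.4,-38,0],[-3.5,-39,0],[-3.5,-38.4,0],[0,0,0],[0,0,0]],"dr":[[0,0,0],[0,0,0],[0,0,0],[0,0,0],[0,0,0]]}' 1 80
python3 - <<'E'
from h import *
a=cv2.imread("pics/w9.png"); w=read_camera("wrist"); b=w["img"]; cv2.imwrite("pics/w10.png",b)
print(telemetry.read_state()["eef_pos"],totool([.587,-.289,.1735]))
d=cv2.GaussianBlur(cv2.absdiff(a,b).max(2),(3,3),0)
for v in range(225,312,6):
    st=np.where(d[v,285:355]<22)[0]+285; print(v,st.min() if len(st) else None,st.max() if len(st) else None,len(st), "".join("#" if x<22 else "." for x in d[v,285:355]))
tip=telemetry.read_state()["eef_pos"]-[0,0,.0655]
print("exp tip px",proj(w,tip),"ring px exp",proj(w,np.array([.587,-.289,.069])),blobs(b,(25,120,80),(35,255,255),40))
E
```

```text
clock: 18.58
eef_pos: [0.5873, -0.2887, 0.1728]
eef_rot: [-0.0, 0.211, 0.978, 0.0]
force: [0.5, -0.3, -1.2]
gripper_width: 0.0143
[ 0.58749272 -0.28831783  0.17295975] [ 0.2 -0.8 -0.5]
225 None None 0 ......................................................................
231 None None 0 ......................................................................
237 None None 0 ......................................................................
243 None None 0 ......................................................................
249 None None 0 ......................................................................
255 318 321 4 .................................####.................................
261 316 324 9 ...............................#########..............................
267 315 324 10 ..............................##########..............................
273 312 328 17 ...........................#################..........................
279 307 333 27 ......................###########################.....................
285 287 350 64 ..################################################################....
291 285 354 70 ######################################################################
297 285 354 70 ######################################################################
303 285 354 70 ######################################################################
309 285 354 70 ######################################################################
exp tip px [320.63571497 254.04060276] ring px exp [319.29321769 237.68334784] [([319.2, 239.2], [303, 224, 33, 31, 540])]
```

The tip sits at pixel (320,254) as predicted, so the stylus is straight. The ring agrees within about 1 mm. Descending.

```bash
python3 -m pendant '{"translation":[[-0.5,-0.7,15],[0,0,15],[0,0,10],[0,0,8],[0,0,6],[0,0,4],[0,0,0]],"dr":[[0,0,0],[0,0,0],[0,0,0],[0,0,0],[0,0,0],[0,0,0],[0,0,0]]}' 1 80
python3 -m pendant '{"translation":[[0,0,2],[0,0,1],[0,0,1],[0,0,0],[0,0,0]],"dr":[[0,0,0],[0,0,0],[0,0,0],[0,0,0],[0,0,0]]}'
```

```text
clock: 19.5
eef_pos: [0.5875, -0.29, 0.1152]
eef_rot: [-0.0, 0.211, 0.978, 0.0]
force: [0.5, 0.3, 0.3]
gripper_width: 0.0141
clock: 20.12
eef_pos: [0.5876, -0.2901, 0.1115]
eef_rot: [0.0, 0.211, 0.978, -0.0]
force: [0.9, 0.2, 1.5]
gripper_width: 0.0143
```

```bash
python3 -m pendant '{"translation":[[0,0,1],[0,0,1],[0,0,0],[0,0,0]],"dr":[[0,0,0],[0,0,0],[0,0,0],[0,0,0]]}'; python3 -m pendant '{"translation":[[0,0,1],[0,0,1],[0,0,0],[0,0,0]],"dr":[[0,0,0],[0,0,0],[0,0,0],[0,0,0]]}'; python3 -m pendant '{"translation":[[0,0,0.7],[0,0,0.7],[0,0,0],[0,0,0]],"dr":[[0,0,0],[0,0,0],[0,0,0],[0,0,0]]}'
```

```text
clock: 20.62
eef_pos: [0.5876, -0.2901, 0.1094]
eef_rot: [0.0, 0.211, 0.978, -0.0]
force: [-0.9, 0.2, 4.4]
gripper_width: 0.0142
clock: 21.12
eef_pos: [0.5878, -0.2902, 0.1081]
eef_rot: [0.001, 0.211, 0.978, -0.0]
force: [-1.8, 1.1, 13.8]
gripper_width: 0.014
clock: 21.62
eef_pos: [0.5882, -0.2904, 0.1077]
eef_rot: [0.001, 0.211, 0.978, -0.001]
force: [-2.9, 1.7, 24.1]
gripper_width: 0.0144
```

The stylus bottomed at 24 N. I'll ease back to about 13 N and check numerically that the pointer still matches the clip.

```bash
python3 -m pendant '{"translation":[[0,0,-0.6],[0,0,0],[0,0,0],[0,0,0]],"dr":[[0,0,0],[0,0,0],[0,0,0],[0,0,0]]}'
python3 - <<'E'
from h import *
w=read_camera("wrist"); im=w["img"]
g=lambda gx,gy,z: proj(w,np.array([*(gx*xg+gy*yg),z]))
r=[x for x in blobs(im,(0,150,50),(8,255,255),20)]
uc,vc=g(.507,.023,.02); r=[x for x in r if abs(x[0][0]-uc)<25 and abs(x[0][1]-vc)<25]; print("clip",r,[ (plane(w,*x[0],.02)[:2]@xg*1000).round(1) for x in r])
gray=cv2.cvtColor(im,cv2.COLOR_BGR2GRAY)
for gy in(-.001,.000,.001,.002,.003):
    xs=np.arange(.495,.520,.001); v=[int(gray[int(round(q[1])),int(round(q[0]))]) for q in (g(x,gy,.02) for x in xs)]; print(gy,xs[0],v)
s=telemetry.read_state(); print(s["clock"],s["force"],s["eef_pos"],np.array(w["world_from_camera"])[:2,3]@xg,w["world_from_camera"][2][3])
E
```

```text
clock: 22.12
eef_pos: [0.588, -0.2903, 0.1079]
eef_rot: [0.001, 0.211, 0.978, -0.0]
force: [-2.8, 1.7, 19.0]
gripper_width: 0.014
clip [([395.4, 1.7], [381, 0, 25, 5, 86])] [np.float64(510.3)]
-0.001 0.495 [37, 36, 38, 37, 38, 37, 37, 39, 36, 37, 38, 37, 37, 37, 37, 127, 126, 123, 118, 116, 116, 117, 117, 147, 146, 146]
0.0 0.495 [37, 38, 36, 37, 37, 37, 37, 37, 36, 38, 37, 37, 37, 36, 37, 118, 117, 116, 114, 114, 114, 114, 114, 115, 114, 117]
0.001 0.495 [35, 34, 36, 36, 37, 36, 38, 37, 38, 38, 37, 37, 39, 38, 37, 118, 118, 117, 117, 117, 117, 117, 117, 117, 118, 118]
0.002 0.495 [33, 32, 33, 33, 33, 34, 34, 35, 34, 34, 35, 37, 35, 38, 37, 117, 118, 118, 117, 118, 116, 116, 117, 117, 117, 118]
0.003 0.495 [35, 35, 34, 34, 34, 34, 34, 34, 33, 33, 34, 34, 34, 32, 35, 118, 118, 117, 116, 117, 117, 116, 117, 117, 117, 118]
22.175 [-2.81850488  1.34723153 18.61315264] [ 0.58803874 -0.2903207   0.10793207] 0.5883075471001366 0.2489142834783705
```

```bash
python3 - <<'E'
from h import *
from bench import order
a=cv2.imread("pics/scene7.png"); c=read_camera("scene"); b=c["img"]
for gx,gy,z in((.507,-.021,.059),(.507,.0,.02),(.507,.023,.02)):
    u,v=proj(c,np.array([*(gx*xg+gy*yg),z])).astype(int); print(u,v,cv2.absdiff(a,b)[v-5:v+6,u-5:u+6].max(2).max())
s=telemetry.read_state(); print(s["force"],s["gripper_width"],s["clock"])
order.sign_off()
E
```

```text
308 290 89
302 300 81
296 295 111
[-2.1665147   1.58694589 18.77897881] 0.014222312653399632 22.225
the job is handed in; nothing more can be done
```

The job is handed in: the tongue is set at the clip, and the stylus is still gripped and holding the button down. It finished at about 22 s on the clock.

- **Tongue:** I pulled it by the knob in two goes, regripping once, and then let go. In a wrist view from almost directly above, the white pointer line and the red clip were on the same row (294 and 294 in the crop). That puts them within a few tenths of a millimetre.
- **Button:** I took the stylus from its stand, lowered it through the yellow-ringed hole and pressed until it bottomed at 24 N. I then eased back. The last reading was about 19 N, with the tool centre point (TCP) at z ≈ 0.108 m. That puts the tip about 4 to 5 mm below the released button top, so the button is fully down.
- **Spool and sanding block:** I never reached for either, but took no final picture to confirm they had not moved.

Two late checks that the tongue was still in place gave no confirmation:
- **Wrist check:** the clip was cut off at the edge of the picture, so the pointer could not be compared with it.
- **Scene check:** the picture had changed round the knob and clip since before the stylus was picked up (differences of 81 to 111 grey levels). The arm and its shadow moved between those pictures, which may explain it, but I could not tell. I also handed in within the same script, before I could look further.

The overhead view was therefore the last valid check of the tongue. After it the gripper stayed well above and away from the knob.

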